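Slide the lamp burner up to its scribed focal line

ROBOT

A 7-joint arm with a two-finger parallel gripper is mounted at the origin on the work surface. World frame = base frame: x ahead of the robot, y to its left, z up, the work surface at z = 0. Lengths are in mm, angles in rad, forces in N, time in s.
With the tool pointing down it reaches from about 425 to 975 mm from the base axis. Payload 16.7 kg.
Tool frame: the origin (TCP) lies between the finger pads; the fingertips stand 11 mm ahead of it and the grasp point (between the pads) lies 8 mm behind it; z points along the fingers, y is the direction in which the jaws open and shut (so a half turn about z gives the same grasp; the last joint's range is limited). The gripper opens to 85 mm and grips with 20 to 120 N. Pads are 22 mm wide; open, the fingers measure 114 mm over their backs; the gripper's body (76 mm by 85 mm) begins 54 mm behind the grasp point. The pads swing forward as they close: fully open they stand 13 mm farther back than shut.
Start: joints at [0.992, 0.426, 0.074, 1.606, -0.034, 1.111, -0.067], TCP at [281.23, -613.585, 242.302] pointing down, gripper open.
Joint ranges: [-2.85, 2.85], [-0.5, 2.14], [-1.23, 1.37], [0.21, 2.46], [-1.02, 4.16], [0.16, 2.05], [-2.73, 2.73]. Speed limits (rad/s): [1.89, 1.89, 2.39, 2.39, 3.01, 3.01, 3.01].

INTERFACE

Orientations are given as a unit quaternion [w, x, y, z].
In Python, from workcell import monitor, snapshot, ctrl gives the robot as it stands.
- The arm moves only by the shell command python3 -m crank 'ROWS' [OPENING] [FORCE]. ROWS is JSON, a list of rows, each a list of 2 entries, a list of its own where there are three numbers: the shift along the world's x, y, z normalised to -1 to 1, where 1 is 0.06 m, then the turn about the world's z normalised to -1 to 1, where 1 is 0.12 rad. In form: [[[dx, dy, dz], twist], ...]. A call has 1 to 10 rows; each row shifts and turns the pose as measured when the row begins; what a row does not reach is not made up. A row lasts 1/8 s, in which the tool goes at most 62.5 mm and 10.7 degrees, less where a joint would pass 70% of its speed; a pose out of reach is approached as far as the arm can. A call with a number of a shift or a turn outside -1 to 1 is refused whole. A call with a gripper value outside its range is refused whole. OPENING is the opening, from -1 (shut) to 1 (fully open), set as the call begins (- or left out, the last holds). The fingers move at their own pace and stop on an object; FORCE is the grip in N (left out, the last holds). Time passes only in rows, so rows that do not move let the fingers close. It gives the time, the measured TCP pose, the force and the opening at its end, in the units of the state.
- monitor.read_state(): the state, without advancing time (a new reading comes with each control period).
- snapshot(name): name is "scene" or "top" or "wrist"; returns a dict with "img" (480x640x3 uint8, red, green, blue), "fov_y" (degrees; the focal length in pixels is half the picture's height over the tangent of half this angle, whatever the lens; pixels are square), "cx", "cy" (the principal point, pixels), "dist" ([k1, k2, p1, p2, k3] as OpenCV has them; the pictures are not rectified), "extrinsics" (4x4, takes a point from world to camera coordinates); the wrist camera has in their place "mount" (4x4, takes a point from camera to tool coordinates, whose origin is the TCP and whose axes are the flange's). Camera axes: x right, y up, looking along -z (the intrinsics and any distortion apply to the point x, -y, -z); pixel columns grow to the right and rows downward; lengths in mm; the calibration is good to about 2 mm. A picture is of the moment at which its call begins: read the wrist's pose just before it. There is no depth.
- ctrl.job_done(): hands the job in, once; it reports no verdict.
The state is a dict: "clock": time; "qpos": joint angles; "qd": joint speeds; "joint_efforts": joint torques, N m; "ee_pos": TCP position; "ee_rot": TCP orientation; "contact_force": force on the tool from outside, world axes, zero at the start; "torque": the same for the moment, N m; "opening": opening from 0.0 (shut) to 1.0 (fully open).
Only numpy, scipy, OpenCV 4.12 (cv2) and the standard library are available. Lean on these libraries where they do the work, as an engineer would, in place of code of your own. Each camera call takes 0.05 s, during which the arm holds its last target. There are 200 camera calls.

TASK

Set the lamp burner on its focal line: push it by its sole plate along the marking plate, never lifting it or touching its head, until its brass-edged front meets the white scribed line along the whole edge, and never let it run well past the line. First take whichever thing lies on the marking plate in its way (glass chimney, fuse carrier or hex wrench) and set it gently in the green parts tray, the chimney upright. The burner must not bump into anything, and all other things stay where they are.

Things in the scene. Friction and masses are not known exactly. Their poses are not given: they have to be found in the camera images.
- plate: Marking plate: dark grey steel, 480 x 240 mm, let in flush with the slate (its top is the work surface, height 0, nothing to catch on). A white scribed line, 220 mm long and 2 mm wide, runs across it. Origin: middle of that line, at height 0. x: square to the line, the way the burner must be pushed; y: along the line; z up. The plate reaches from x = -430 to +50 mm and 120 mm either side in y. It is fixed.
- line_left (a point): End of the scribed line's centre at y = +110 mm in the plate's frame (to the left when looking along the push), height 0.
- line_right (a point): The line's other end, at y = -110 mm in the plate's frame, height 0.
- burner: Blackened bronze lamp burner, loose, about 0.8 kg, sliding on its flat rectangular sole plate: 130 mm long (x), 100 mm wide (y), 16 mm thick, upright sides. It starts on the plate 140 to 220 mm short of the line, turned up to 0.3 rad either way from square. Origin: centre of the sole's underside; x points to the front edge (+65 mm), which carries a 10 mm brass strip on top; z up. It slides with dry friction (some 4 to 10 N to push) and stops at once when the push stops.
- edge_left (a point): Left end of the burner's front edge (65 mm ahead of its origin, 50 mm to +y), at the underside.
- edge_right (a point): Right end of the burner's front edge (65 mm ahead of its origin, 50 mm to -y), at the underside.
- burner_head: The burner's head (basket, gallery and wick key), fixed on the middle of the sole; not to be touched. Origin on its axis at the sole's top, 16 mm above the plate. Radius 24 mm, top 66 mm above the plate; the brass wick key reaches 40 mm from the axis to the burner's +y, 22 to 38 mm above the plate.
- chimney: The frosted glass chimney: origin at its foot's centre, z along the tube. Loose; fragile.
- chimney_center (a point): Centre of the frosted glass chimney, half-way up: a straight upright tube 42 mm in diameter, 74 mm high, wall 3 mm, about 90 g; it stands on the slate or on the marking plate, centre 37 mm up. Gripped low down, its top reaches far up between the fingers towards the gripper's  the upper half is the safe place to grip.
- fuse_carrier: The ivory porcelain fuse carrier: origin at its underside's centre, x along its length, z up. Loose; fragile.
- fuse_center (a point): Centre of the ivory porcelain fuse carrier, 18.5 mm above its underside: lower block 46 mm long (x), 30 mm wide (y), 24 mm high, with a grip ridge 34 x 22 mm on top up to 37 mm; a brass blade sticks out 13 mm at each end (72 mm overall). About 110 g.
- wrench: The small hex wrench: origin under the middle of its grip, x along the grip towards the steel shaft, z up. Loose.
- wrench_center (a point): Middle of the hex wrench's red grip, 9 mm above its underside: the grip is 60 mm long (x), 20 mm wide (y), 18 mm high; a 7 mm steel shaft goes on to x = +70 mm and bends 20 mm to +y. About 70 g, lying flat.
- tray: Green parts tray with a grey lining, fixed and empty at the start. Outer size 200 (x) x 150 (y) mm, walls 4 mm thick and 24 mm high, inner floor 4 mm above the slate. Origin: centre of the underside; x along its long side.
- oil_can: Brass oil can, 56 mm in diameter, 102 mm high with its thin spout; a bystander. Origin: centre of its foot.
- torch: Black electric torch lying on the slate, 116 mm long, 34 mm in diameter; a bystander. Origin: on the slate under its middle; x along its length.
- pin_jar: Small amber jar with a steel cap, 48 mm in diameter, 55 mm high; a bystander. Origin: centre of its foot.

How it is judged:
By the outcome, as a careful person would: the job done as asked, in the order asked, and still so for the second after the job is handed in, with the robot touching nothing.
It also fails if it takes over 72 s, if anything falls off the work surface, if the arm or the gripper's body presses on something with over 40 N, if the wrist force passes 120 N, or if a joint passes its speed limit or range.

## Working session

There is one attempt and no reset: what is moved stays moved. The work goes in short steps, Python scripts to look and compute and a shell command to move; the robot and the scene stay as the last step left them, time stands still between calls to the robot, and variables do not carry over. Pictures are saved under pics/ and viewed, about 8 in all and at most 12, crops included, and the job is handed in when it is done.

```bash
ls; mkdir -p pics; python3 - <<'E'
from workcell import monitor, snapshot
import cv2,numpy as np
print(monitor.read_state())
for n in("scene","top","wrist"):
    s=snapshot(n); cv2.imwrite(f"pics/{n}0.png",s["img"][:,:,::-1]); print(n,{k:(np.round(v,3).tolist() if k!="img" else 0) for k,v in s.items()})
E
```

```text
pics
{'clock': 0.0, 'qpos': array([ 0.99147602,  0.42672703,  0.07381496,  1.60666024, -0.03407543,
        1.11076855, -0.06712074]), 'qd': array([-6.28342100e-04,  1.02633838e-03,  1.11318399e-04,  6.02146618e-04,
        7.74575735e-04,  6.92714274e-04,  1.64755813e-05]), 'joint_efforts': array([-1.01964728e-03, -9.49820852e+01,  3.76092196e+00, -4.63515794e+01,
        1.93755794e-02,  1.01541178e-02, -5.82052166e-05]), 'ee_pos': array([ 281.09180227, -613.2334764 ,  241.58933492]), 'ee_rot': array([-6.24392973e-04,  9.76996458e-01,  2.13254532e-01, -1.89521834e-04]), 'contact_force': array([-0.27872348,  0.73938797,  0.50616447]), 'torque': array([-0.0181949 ,  0.03939106, -0.01198129]), 'opening': 1.0013539944230567}
scene {'img': 0, 'fov_y': 57.673, 'cx': 315.722, 'cy': 236.925, 'dist': [-0.096, 0.0, 0.0, 0.0, 0.0], 'extrinsics': [[0.732, 0.681, -0.005, -463.739], [-0.514, 0.558, 0.651, 258.617], [0.446, -0.474, 0.759, -1048.616], [0.0, 0.0, 0.0, 1.0]]}
top {'img': 0, 'fov_y': 57.495, 'cx': 320.976, 'cy': 237.847, 'dist': [0.017, 0.0, 0.0, 0.0, 0.0], 'extrinsics': [[0.022, -1.0, 0.007, 28.24], [0.985, 0.023, 0.17, -598.372], [-0.17, 0.003, 0.985, -851.011], [0.0, 0.0, 0.0, 1.0]]}
wrist {'img': 0, 'fov_y': 65.186, 'cx': 319.504, 'cy': 233.435, 'dist': [0.01, 0.0, 0.0, 0.0, 0.0], 'mount': [[-0.0, 0.946, 0.325, 84.501], [1.0, 0.001, -0.001, 0.159], [-0.001, 0.325, -0.946, -132.111], [0.0, 0.0, 0.0, 1.0]]}
```

View pics/top0.png

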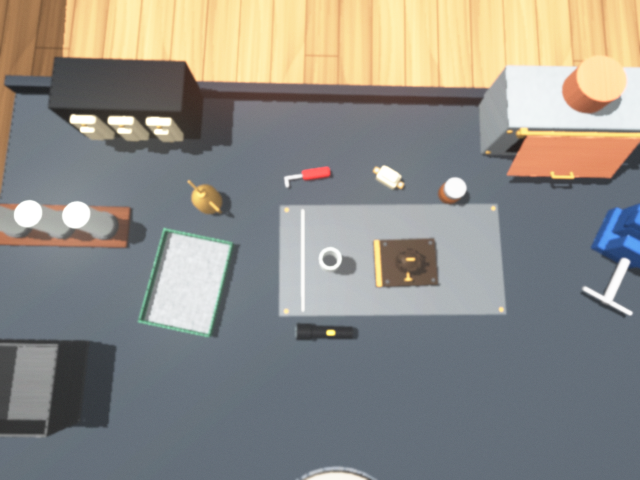

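View pics/scene0.png

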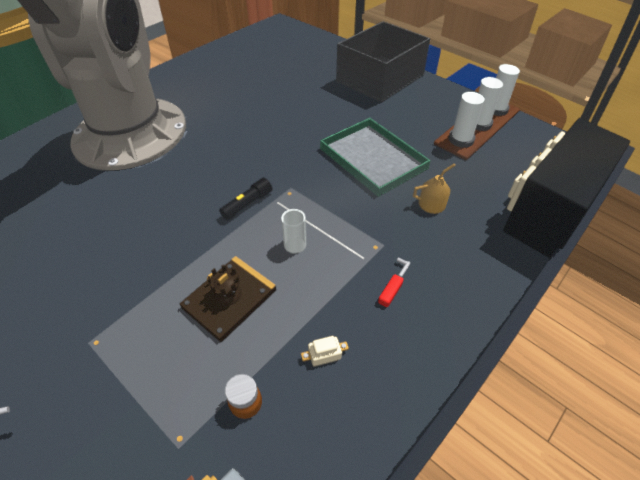

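Top view: the chimney, at (330,259), stands on the plate between the burner's brass edge (x≈378, y 240–287) and the white line (x≈303, y 210–311). The tray is at (187,283) and the torch at (325,332). The fuse carrier and wrench lie off the plate, so the chimney is the thing to move.

```bash
cat > h.py <<'E'
import numpy as np,cv2
from scipy.spatial.transform import Rotation as R
from workcell import monitor, snapshot
def shot(n,save=None):
    st=monitor.read_state(); s=snapshot(n)
    f=s["img"].shape[0]/2/np.tan(np.radians(s["fov_y"])/2)
    K=np.array([[f,0,s["cx"]],[0,f,s["cy"]],[0,0,1]])
    if n=="wrist":
        T=np.eye(4); T[:3,:3]=R.from_quat(np.roll(st["ee_rot"],-1)).as_matrix(); T[:3,3]=st["ee_pos"]; C=T@np.array(s["mount"])
    else: C=np.linalg.inv(s["extrinsics"])
    if save: cv2.imwrite("pics/"+save,s["img"][:,:,::-1])
    return dict(img=s["img"],K=K,d=np.array(s["dist"],float),C=C,st=st)
def ray(c,px):
    u=cv2.undistortPoints(np.float64(px).reshape(-1,1,2),c["K"],c["d"]).reshape(-1,2)
    d=np.c_[u[:,0],-u[:,1],-np.ones(len(u))]@c["C"][:3,:3].T
    return c["C"][:3,3],d
def toplane(c,px,z):
    o,d=ray(c,px); return o+d*((z-o[2])/d[:,2])[:,None]
def proj(c,P):
    M=np.linalg.inv(c["C"]); p=np.atleast_2d(P)@M[:3,:3].T+M[:3,3]; p=p*[1,-1,-1]
    return cv2.projectPoints(p,np.zeros(3),np.zeros(3),c["K"],c["d"])[0].reshape(-1,2)
def blobs(m,roi,amin=20):
    x0,y0,x1,y1=roi; k=np.zeros(m.shape,np.uint8); k[y0:y1,x0:x1]=m[y0:y1,x0:x1]
    cs,_=cv2.findContours(k,cv2.RETR_EXTERNAL,cv2.CHAIN_APPROX_NONE)
    return sorted([x for x in cs if cv2.contourArea(x)>=amin],key=cv2.contourArea,reverse=True)
E
python3 - <<'E'
from h import *
c=shot("top"); im=c["img"]; hsv=cv2.cvtColor(im,cv2.COLOR_RGB2HSV)
def fitline(pts):
    (vx,vy,x,y)=cv2.fitLine(np.float32(pts),cv2.DIST_L2,0,.01,.01).ravel(); return vx,vy,x,y
# line
m=(hsv[...,2]>170)&(hsv[...,1]<60); ys,xs=np.nonzero(m[205:318,296:312]); 
L=toplane(c,np.c_[xs+296,ys+205],0); print("line px",len(xs),ys.min()+205,ys.max()+205)
v=fitline(L[:,:2]);d=np.array(v[:2]); d*=np.sign(d[0]); t=(L[:,:2]-v[2:])@d
e0,e1=v[2:]+d*t.min(),v[2:]+d*t.max(); print("line ends",e0,e1,"mid",(e0+e1)/2,"dir",d,np.linalg.norm(e1-e0))
# brass
m=((hsv[...,0]>15)&(hsv[...,0]<32)&(hsv[...,1]>110)&(hsv[...,2]>120)).astype(np.uint8)
b=blobs(m,(370,232,390,295))[0]; r=cv2.minAreaRect(b); print("brass",r,toplane(c,cv2.boxPoints(r),16)[:,:2].round(1).tolist())
# burner dark
m=(hsv[...,2]<75).astype(np.uint8)
bb=blobs(m,(365,225,450,300)); r=cv2.minAreaRect(np.vstack(bb[:1]+[b])); print("burner",r,toplane(c,cv2.boxPoints(r),16)[:,:2].round(1).tolist())
# chimney top
m=((hsv[...,2]>175)&(hsv[...,1]<70)).astype(np.uint8)
b=blobs(m,(314,242,350,278)); 
for x in b[:2]:
    (p,rad)=cv2.minEnclosingCircle(x); print("chim",p,rad,"@74",toplane(c,p,74)[0])
# tray
m=((hsv[...,0]>60)&(hsv[...,0]<90)&(hsv[...,1]>90)).astype(np.uint8)
b=blobs(m,(130,220,245,345)); r=cv2.minAreaRect(b[0]); P=toplane(c,cv2.boxPoints(r),24); print("tray",r,P[:,:2].round(1).tolist(),P.mean(0))
cr=cv2.resize(im[225:300,310:450],None,fx=5,fy=5,interpolation=cv2.INTER_CUBIC); cv2.imwrite("pics/crop1.png",cr[:,:,::-1])
E
```

```text
line px 1761 205 315
line ends [439.92330918  74.853756  ] [679.12191233  81.83395586] mid [559.52261075  78.34385593] dir [0.9995745  0.02916919] 239.30042819991291
brass ((380.0973205566406, 263.4952392578125), (43.143821716308594, 2.2899601459503174), 87.20729064941406) [[597.4, -80.4], [597.8, -85.3], [505.9, -89.6], [505.6, -84.8]]
burner ((380.0973205566406, 263.4952392578125), (43.143821716308594, 2.2899601459503174), 87.20729064941406) [[597.4, -80.4], [597.8, -85.3], [505.9, -89.6], [505.6, -84.8]]
chim (331.5, 259.5) 24.748836517333984 @74 [550.35839716  19.91104216  74.        ]Traceback (most recent call last):
  File "<stdin>", line 23, in <module>
IndexError: list index out of range
```

```bash
python3 - <<'E'
from h import *
c=shot("top"); im=c["img"]
for p in [(303,240),(290,240),(350,230),(378,262),(390,270),(330,250),(330,259),(330,280),(146,300),(260,300)]: print(p,im[p[1],p[0]])
cr=cv2.resize(im[195:345,130:450],None,fx=2.5,fy=2.5,interpolation=cv2.INTER_CUBIC); cv2.imwrite("pics/crop1.png",cr[:,:,::-1])
E
```

```text
(303, 240) [250 250 248]
(290, 240) [190 195 198]
(350, 230) [184 187 190]
(378, 262) [254 242 156]
(390, 270) [115  95  78]
(330, 250) [234 236 233]
(330, 259) [112 114 115]
(330, 280) [189 194 198]
(146, 300) [ 78 113  95]
(260, 300) [111 121 130]
```

View pics/crop1.png

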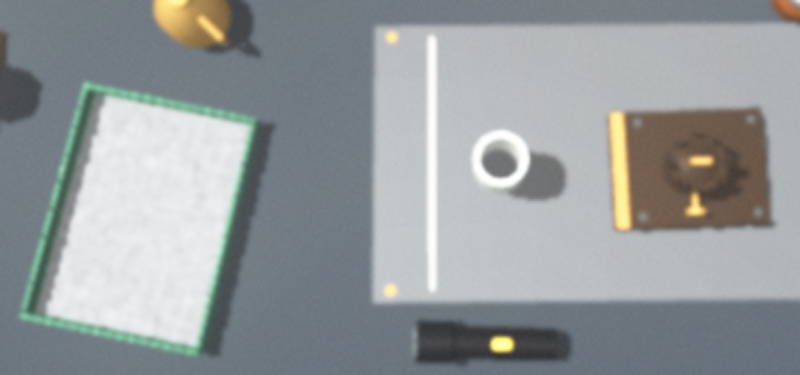

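The exposure varies between shots, and this one is brighter. The crop shows the scribed line, the chimney rim, the brass strip and the tray clearly, so I'll threshold relative to the plate's brightness.

```bash
cat > meas.py <<'E'
from h import *
c=shot("top"); im=c["img"].astype(int); V=im.max(2); sat=V-im.min(2); g=np.median(V[285:310,345:370]); print("plate V",g)
m=(V>min(g*1.18,g+25))&(sat<40)
ys,xs=np.nonzero(m[206:314,297:310]); L=toplane(c,np.c_[xs+297,ys+206],0)[:,:2]
v=cv2.fitLine(np.float32(L),cv2.DIST_HUBER,0,.01,.01).ravel(); d=v[:2]*np.sign(v[0]); t=(L-v[2:])@d
e0,e1=v[2:]+d*t.min(),v[2:]+d*t.max(); print("line",e0,e1,"ang",np.arctan2(d[1],d[0]),"len",np.linalg.norm(e1-e0),"mid",(e0+e1)/2)
b=blobs(m.astype(np.uint8),(314,242,350,278))
if b: p,r=cv2.minEnclosingCircle(b[0]); e=cv2.fitEllipse(b[0]); print("chim",p,r,e[0],e[1],toplane(c,e[0],74)[0])
R_,G,B=im[...,0],im[...,1],im[...,2]
br=((R_-B)>40); dk=(V<.75*g)
bm=(br|dk).astype(np.uint8); b=blobs(bm,(362,225,450,300))[0]; r=cv2.minAreaRect(b); P=toplane(c,cv2.boxPoints(r),16)[:,:2]; print("burner",r); print(P.round(1).tolist(),P.mean(0))
b=blobs(((R_-B)>70).astype(np.uint8),(366,230,392,296))[0]; r=cv2.minAreaRect(b); P=toplane(c,cv2.boxPoints(r),16)[:,:2]; print("brass",r,P.round(1).tolist())
tr=((G-R_)>18)&((G-B)>8); b=blobs(tr.astype(np.uint8),(130,220,245,345)); r=cv2.minAreaRect(np.vstack(b)); P=toplane(c,cv2.boxPoints(r),24)[:,:2]; print("tray",r,P.round(1).tolist(),P.mean(0))
E
python3 meas.py
```

```text
plate V 194.0
line [448.32073964  76.90981947] [669.91088874  84.80044086] ang 0.035594042 len 221.73059348012902 mid [559.11581419  80.85513017]
chim (329.5, 258.5) 12.103818893432617 (329.518310546875, 258.093017578125) (21.88030433654785, 23.067970275878906) [553.088463    23.91031399  74.        ]
burner ((405.924560546875, 262.2358703613281), (48.43976974487305, 64.73072052001953), 88.09085083007812)
[[603.5, -69.4], [611.4, -208.2], [507.9, -209.1], [500.3, -73.0]] [ 555.75157194 -139.91902552]
brass ((377.7637634277344, 262.9844970703125), (46.33167266845703, 6.694310665130615), 86.633544921875) [[601.4, -70.0], [602.6, -84.4], [504.0, -90.0], [502.9, -75.9]]
tray ((185.27243041992188, 281.9452209472656), (75.50936889648438, 100.55313110351562), 13.535856246948242) [[419.1, 414.1], [623.7, 383.7], [589.2, 226.1], [386.8, 262.4]] [504.69901019 321.55875017]
```

```bash
python3 -m crank '[[[0.39,0.9,0],0.85],[[0.39,0.9,0],0.85],[[0.39,0.9,-0.1],0.85],[[0.39,0.9,-0.1],0.85],[[0.39,0.9,-0.1],0.85],[[0.39,0.9,-0.1],0.85],[[0.39,0.9,-0.1],0.85],[[0.39,0.9,-0.1],0.85],[[0.39,0.9,-0.1],0.85],[[0.39,0.9,-0.1],0.85]]' 1 25
```

```text
clock: 1.55
ee_pos: [517.7, -60.4, 194.2]
ee_rot: [0.003, 0.74, 0.672, 0.001]
contact_force: [0.7, -0.8, -0.0]
opening: 1.002
```

```bash
python3 -m crank '[[[0,0,0],0.9],[[0,0,0],0]]'; python3 - <<'E'
from h import *
c=shot("wrist","w1.png"); print(c["st"]["ee_pos"],c["st"]["ee_rot"])
print(proj(c,[[553,24,74],[553,24,0],[448.3,76.9,0],[669.9,84.8,0],[503,-75,16],[601,-70,16]]).round(1).tolist())
E
```

```text
clock: 1.8
ee_pos: [518.9, -55.3, 193.8]
ee_rot: [0.002, 0.699, 0.715, 0.002]
contact_force: [-1.0, -0.1, -0.7]
opening: 1.004
[518.89670449 -55.29005332 193.83550668] [0.00240278 0.69927825 0.71484352 0.0017015 ]
[[373.3, 112.6], [360.7, 110.5], [229.5, 35.2], [516.5, 30.6], [298.7, 229.4], [411.6, 226.0]]
```

View pics/w1.png

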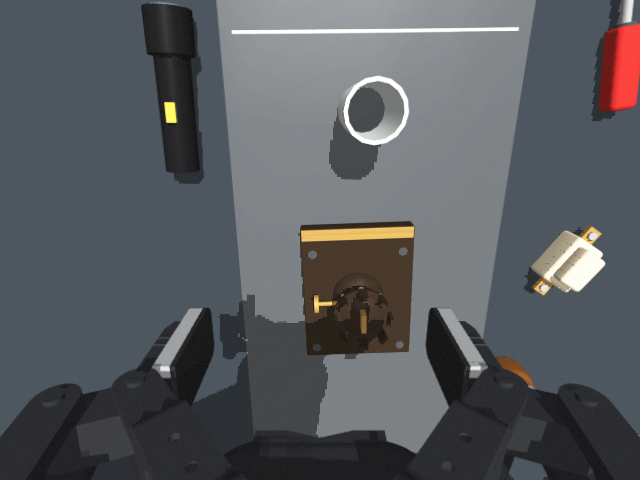

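Wrist view: the chimney rim is centred at (374,110) and the line runs (232,32) to (519,29). The burner's front edge runs (301,223) to (413,221). All of it agrees with the top-view estimates.

```bash
cat > wm.py <<'E'
from h import *
import sys
def wm(c):
    im=c["img"].astype(int); V=im.max(2); sat=V-im.min(2)
    out={}
    return out
E
python3 - <<'E'
from h import *
c=shot("wrist"); im=c["img"].astype(int); V=im.max(2); sat=V-im.min(2); print(np.median(V[180:220,240:290]))
m=(V>185)&(sat<40)
b=blobs(m.astype(np.uint8),(320,60,430,160))[0]; e=cv2.fitEllipse(b); print("chim",e,toplane(c,e[0],74)[0])
ys,xs=np.nonzero(m[20:45,225:530]); L=toplane(c,np.c_[xs+225,ys+20],0)[:,:2]
v=cv2.fitLine(np.float32(L),cv2.DIST_HUBER,0,.01,.01).ravel(); d=v[:2]*np.sign(v[0]);t=(L-v[2:])@d
e0,e1=v[2:]+d*t.min(),v[2:]+d*t.max(); print("line",e0,e1,np.arctan2(d[1],d[0]),np.linalg.norm(e1-e0))
b=blobs(((im[...,0]-im[...,2])>60).astype(np.uint8),(290,210,430,250))[0]; r=cv2.minAreaRect(b); print("brass",r,toplane(c,cv2.boxPoints(r),16)[:,:2].round(1).tolist())
print("sole",toplane(c,[[301,224],[413,221],[411,352.5],[307,355]],16)[:,:2].round(1).tolist())
E
```

```text
136.0
chim ((375.2872619628906, 110.38255310058594), (63.82474899291992, 68.50096893310547), 18.292888641357422) [554.35114052  25.48842994  74.        ]
line [449.76686409  79.20931503] [670.52628093  86.1175719 ] 0.03128294 220.86748093534231
brass ((357.013427734375, 233.8305206298828), (11.652589797973633, 112.51567077636719), 87.67847442626953) [[504.7, -75.6], [602.3, -69.7], [603.8, -80.4], [505.1, -86.4]]
sole [[505.0, -69.9], [601.8, -65.4], [613.5, -200.2], [511.5, -204.8]]
```

```bash
python3 -m crank '[[[0.3,0.7,-0.3],0],[[0.25,0.6,-0.5],0],[[0,0,-0.3],0],[[0,0,0],0]]'
```

```text
clock: 2.4
ee_pos: [552.8, 19.3, 127.2]
ee_rot: [0.004, 0.706, 0.708, 0.002]
contact_force: [0.4, -0.6, 0.1]
opening: 0.998
```

```bash
python3 -m crank '[[[0.02,0.1,-0.4],0.1],[[0,0,-0.4],0],[[0,0,-0.35],0],[[0,0,-0.25],0],[[0,0,0],0]]'
```

```text
clock: 3.02
ee_pos: [555.7, 18.1, 45.6]
ee_rot: [0.007, 0.707, 0.708, 0.003]
contact_force: [-0.4, 0.4, -0.5]
opening: 1.003
```

```bash
python3 -m crank '[[[-0.02,0.14,-0.04],0],[[0,0,0],0]]'; python3 -m crank '[[[0,0,0],0],[[0,0,0],0],[[0,0,0],0],[[0,0,0],0],[[0,0,0],0],[[0,0,0],0]]' -1 25
```

```text
clock: 3.28
ee_pos: [555.3, 26.8, 44.6]
ee_rot: [0.008, 0.707, 0.707, 0.003]
contact_force: [-0.1, -0.0, -1.1]
opening: 0.998
clock: 4.03
ee_pos: [555.6, 26.9, 45.7]
ee_rot: [0.008, 0.707, 0.707, 0.004]
contact_force: [-0.6, 0.6, 1.2]
opening: 0.481
```

```bash
python3 -m crank '[[[0,0,0.3],0],[[0,0,0.6],0],[[0,0,0.6],0],[[-0.1,0.6,0.3],0],[[-0.12,0.8,0],0],[[-0.12,0.8,0],0],[[-0.12,0.8,0],0],[[-0.12,0.8,0],0],[[-0.1,0.6,0],0],[[0,0,0],0]]'; python3 -c "
from h import *
c=shot('wrist','w2.png');print(c['st']['ee_pos'],c['st']['opening'],proj(c,[[504.7,321.6,4],[419.1, 414.1,24], [623.7, 383.7,24], [589.2, 226.1,24], [386.8, 262.4,24]]).round().tolist())"
```

```text
clock: 5.28
ee_pos: [513.1, 298.9, 169.5]
ee_rot: [0.01, 0.708, 0.706, 0.008]
contact_force: [0.6, -0.1, -1.1]
opening: 0.48
[513.09016004 298.86976884 169.45214028] 0.4799237494027794 [[303.0, 184.0], [171.0, 53.0], [471.0, 101.0], [405.0, 301.0], [155.0, 264.0]]
```

View pics/w2.png

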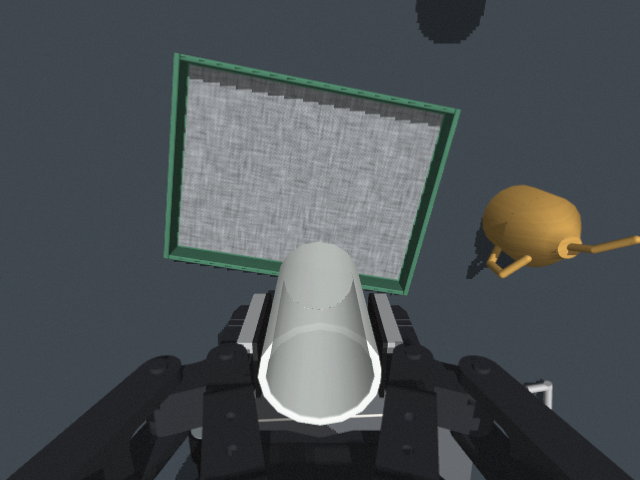

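The chimney is gripped and hanging upright. The tray rim corners are at (177,55), (459,111), (406,293) and (165,258), as predicted. Next I move over the tray centre and lower.

```bash
python3 -m crank '[[[-0.13,0.35,-0.5],0],[[0,0,-0.5],0],[[0,0,-0.35],0],[[0,0,-0.15],0],[[0,0,0],0]]'
```

```text
clock: 5.95
ee_pos: [509.0, 313.4, 81.0]
ee_rot: [0.012, 0.71, 0.704, 0.008]
contact_force: [0.3, -0.1, -1.7]
opening: 0.478
```

```bash
python3 -m crank '[[[-0.04,0.07,-0.18],0],[[0,0,-0.15],0],[[0,0,-0.07],0],[[0,0,0],0]]'
```

```text
clock: 6.45
ee_pos: [507.5, 317.8, 57.2]
ee_rot: [0.012, 0.711, 0.703, 0.01]
contact_force: [-0.4, -0.5, -0.0]
opening: 0.476
```

```bash
python3 -m crank '[[[0,0,-0.05],0],[[0,0,-0.03],0],[[0,0,-0.02],0],[[0,0,0],0]]'
```

```text
clock: 6.95
ee_pos: [507.7, 318.0, 51.2]
ee_rot: [0.012, 0.711, 0.703, 0.01]
contact_force: [0.7, -0.4, -1.6]
opening: 0.478
```

```bash
for i in 1; do python3 -m crank '[[[0,0,-0.02],0],[[0,0,0],0]]'; done; python3 -m crank '[[[0,0,-0.02],0],[[0,0,0],0]]'
```

```text
clock: 7.2
ee_pos: [507.8, 318.1, 50.1]
ee_rot: [0.012, 0.711, 0.703, 0.01]
contact_force: [-0.4, 0.4, -1.1]
opening: 0.479
clock: 7.45
ee_pos: [507.9, 318.4, 50.1]
ee_rot: [0.013, 0.711, 0.703, 0.01]
contact_force: [0.8, -0.1, 0.1]
opening: 0.475
```

```bash
python3 -m crank '[[[0,0,-0.02],0],[[0,0,-0.02],0],[[0,0,0],0]]'
```

```text
clock: 7.82
ee_pos: [508.1, 318.7, 50.1]
ee_rot: [0.013, 0.711, 0.703, 0.011]
contact_force: [-0.9, -0.8, -1.0]
opening: 0.475
```

```bash
python3 -m crank '[[[0,0,0],0],[[0,0,0],0],[[0,0,0],0],[[0,0,0],0]]' 1; python3 -m crank '[[[0,0,0.2],0],[[0,0,0.5],0],[[0,0,0.7],0],[[0,-0.5,0.6],0],[[0,-0.6,0],0],[[0,0,0],0]]'; python3 -c "
from h import *
c=shot('wrist','w3.png');print(c['st']['ee_pos'])"
```

```text
clock: 8.32
ee_pos: [508.2, 318.8, 49.9]
ee_rot: [0.013, 0.711, 0.703, 0.011]
contact_force: [-0.2, -0.8, -0.2]
opening: 0.997
clock: 9.07
ee_pos: [507.8, 251.8, 177.6]
ee_rot: [0.014, 0.71, 0.704, 0.012]
contact_force: [-0.1, -0.1, -0.3]
opening: 1.003
[507.76139823 251.8240757  177.61680612]
```

View pics/w3.png

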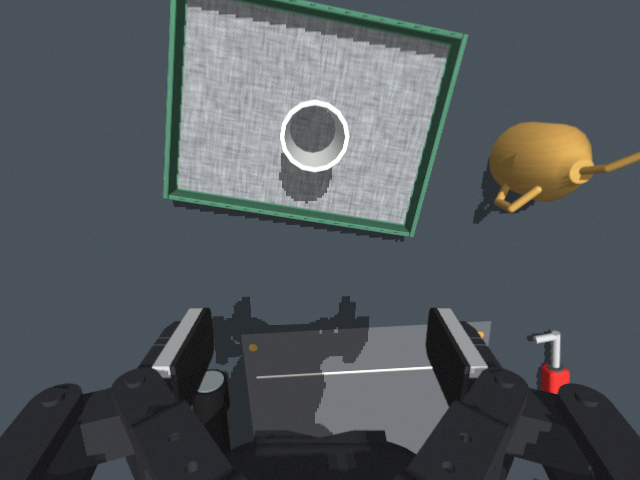

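The chimney stands upright in the tray, rim centre (314,136), well clear of the walls. Next I go round behind the burner with the gripper half open.

```bash
python3 -m crank '[[[0.1,-0.7,0],0.2],[[0.1,-0.9,0],0.15],[[0.1,-0.9,0],0],[[0.1,-0.9,0],0],[[0.1,-0.9,0],0],[[0.1,-0.9,0],0],[[0.1,-0.9,0],0],[[0.1,-0.9,0],0],[[0.05,-0.4,-0.1],0],[[0,0,0],0]]' 0; python3 - <<'E'
from h import *
c=shot("wrist","w4.png"); st=c["st"]; M=R.from_quat(np.roll(st["ee_rot"],-1)).as_matrix(); print(st["ee_pos"],"z",M[:,2],"yaw",np.arctan2(M[1,0],M[0,0]))
t=shot("top"); print("jar",toplane(t,[[453,187]],55))
im=c["img"].astype(int)
b=blobs(((im[...,0]-im[...,2])>60).astype(np.uint8),(0,0,640,300))
for x in b[:3]: r=cv2.minAreaRect(x); print(r,toplane(c,cv2.boxPoints(r),16)[:,:2].round(1).tolist())
E
```

```text
clock: 10.38
ee_pos: [561.7, -192.4, 174.7]
ee_rot: [0.012, 0.689, 0.725, 0.016]
contact_force: [0.2, 1.3, 0.2]
opening: 0.506
[ 561.71166028 -192.37092177  174.74529528] z [ 0.04015991  0.00723665 -0.99916706] yaw 1.6217679000012375
jar [[ 711.40917021 -232.43951126   55.        ]]
((306.0, 58.0), (16.0, 140.0), 90.0) [[504.8, -75.1], [602.6, -69.6], [603.7, -79.9], [504.5, -85.3]]
((478.0136413574219, 260.1054992675781), (40.424766540527344, 55.93065643310547), 51.666664123535156) [[676.7, -229.0], [708.6, -196.7], [736.0, -224.2], [703.9, -258.3]]
((528.5982666015625, 140.58192443847656), (16.00461196899414, 19.077495574951172), 39.80556869506836) [[717.8, -128.2], [724.8, -117.0], [736.2, -124.1], [729.3, -135.5]]
```

View pics/w4.png

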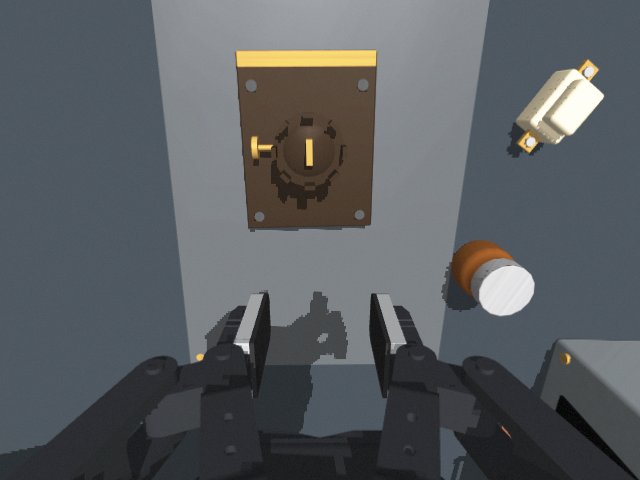

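Burner seen clearly: front (237,51)–(376,51), rear (248,228)–(371,226). The head and key are on its middle, the jar is off to the right, and the way behind the burner is free.

```bash
python3 -m crank '[[[0,-0.6,0],-0.1],[[0,-0.35,-0.5],0],[[0,0,-0.6],0],[[0,0,-0.5],0],[[0,0,-0.3],0],[[0,0,-0.1],0],[[0,0,0],0]]'
```

```text
clock: 11.35
ee_pos: [567.2, -237.1, 56.0]
ee_rot: [0.014, 0.687, 0.726, 0.02]
contact_force: [-0.5, -0.6, 0.6]
opening: 0.502
```

```bash
python3 -m crank '[[[-0.08,-0.1,-0.3],-0.1],[[0,0,-0.2],0],[[0,0,-0.06],0],[[0,0,0],0]]'
```

```text
clock: 11.85
ee_pos: [562.9, -244.0, 21.9]
ee_rot: [0.015, 0.692, 0.722, 0.02]
contact_force: [-0.1, 0.1, 0.1]
opening: 0.499
```

```bash
python3 -m crank '[[[0,0,-0.09],-0.05],[[0,0,-0.02],0],[[0,0,0],0]]'; python3 -m crank '[[[0,0.15,0],0],[[0,0.1,0],0],[[0,0,0],0]]'
```

```text
clock: 12.22
ee_pos: [563.4, -244.0, 15.4]
ee_rot: [0.016, 0.694, 0.72, 0.02]
contact_force: [0.1, -0.7, -1.0]
opening: 0.498
clock: 12.6
ee_pos: [563.6, -227.5, 15.8]
ee_rot: [0.016, 0.694, 0.72, 0.02]
contact_force: [0.1, -0.3, -0.3]
opening: 0.501
```

```bash
python3 -m crank '[[[0,0.12,0],0],[[0,0.12,0],0],[[0,0.1,0],0]]'; python3 -m crank '[[[0,0.15,0],0],[[0,0.15,0],0],[[0,0.15,0],0]]'
```

```text
clock: 12.98
ee_pos: [563.4, -206.8, 15.9]
ee_rot: [0.016, 0.694, 0.72, 0.02]
contact_force: [-0.5, -4.2, -0.7]
opening: 0.501
clock: 13.35
ee_pos: [563.3, -179.4, 15.9]
ee_rot: [0.016, 0.694, 0.719, 0.019]
contact_force: [-0.2, -4.5, -1.1]
opening: 0.502
```

```bash
cat > br.py <<'E'
from h import *
import sys
c=shot("wrist",sys.argv[1]); st=c["st"]; M=R.from_quat(np.roll(st["ee_rot"],-1)).as_matrix(); print(st["ee_pos"],"z",M[:,2].round(3),"yaw",np.arctan2(M[1,0],M[0,0]))
im=c["img"].astype(int)
b=blobs(((im[...,0]-im[...,2])>60).astype(np.uint8),(0,0,640,480))
for x in b[:2]: r=cv2.minAreaRect(x); print(r,toplane(c,cv2.boxPoints(r),16)[:,:2].round(1).tolist())
E
python3 br.py w5.png
```

```text
[ 563.29025998 -179.3511506    15.90712818] z [ 0.051  0.005 -0.999] yaw 1.605720511549638
((606.5, 420.5), (103.0, 65.0), 90.0) [[677.0, -202.0], [706.8, -202.0], [726.1, -263.5], [692.6, -263.0]]
((318.0, 141.0), (78.0, 20.0), 90.0) [[557.3, -95.0], [564.0, -94.8], [565.1, -120.9], [557.9, -121.1]]
```

View pics/w5.png

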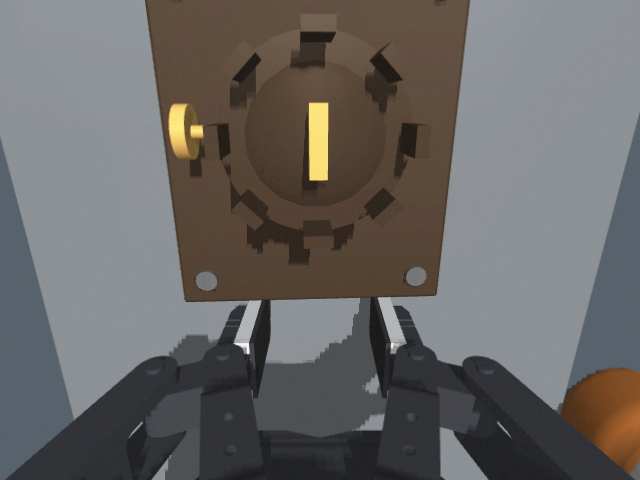

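Both fingers are at the sole's rear edge, corners (186,301) and (437,296). They're centred, with the head clear. I'll compute the rear edge and keep pushing.

```bash
python3 -c "
from h import *
c=shot('wrist'); print(toplane(c,[[186,301],[437,296]],16)[:,:2])"
python3 -m crank '[[[-0.01,0.2,-0.01],0],[[-0.01,0.25,0],0],[[-0.01,0.25,0],0],[[-0.01,0.2,0],0],[[0,0.1,0],0],[[0,0,0],0]]'; python3 br.py w6.png
```

```text
[[ 511.88888524 -168.09989488]
 [ 610.96850214 -165.08732578]]
clock: 14.2
ee_pos: [561.4, -117.2, 15.9]
ee_rot: [0.017, 0.694, 0.719, 0.019]
contact_force: [0.1, 0.2, -0.1]
opening: 0.497
[ 561.41252465 -117.22551689   15.9377339 ] z [ 0.052  0.004 -0.999] yaw 1.6058036201487893
((318.5, 141.0), (78.0, 19.0), 90.0) [[555.7, -32.9], [562.1, -32.7], [563.2, -58.8], [556.4, -58.9]]
((185.5, 130.0), (54.0, 35.0), 90.0) [[509.9, -34.9], [521.1, -34.5], [520.0, -51.9], [508.3, -52.3]]
```

```bash
python3 -m crank '[[[-0.01,0.15,0],0],[[-0.01,0.2,0],0],[[-0.01,0.12,0],0],[[0,0.05,0],0],[[0,0,0],0]]'; python3 -m crank '[[[0,-0.3,0],0],[[0,-0.3,0.2],0],[[0,0,0.7],0],[[0,0.1,0.8],0],[[0,0.7,0.5],0],[[0,0.8,0],0],[[0,0.7,0],0],[[0,0,0],0]]'; python3 br.py w7.png
```

```text
clock: 14.88
ee_pos: [559.5, -88.0, 15.9]
ee_rot: [0.018, 0.696, 0.718, 0.019]
contact_force: [-0.4, 0.3, -0.6]
opening: 0.503
clock: 15.88
ee_pos: [559.0, 7.1, 152.6]
ee_rot: [0.018, 0.699, 0.715, 0.02]
contact_force: [0.3, -0.0, -0.1]
opening: 0.501
[558.99474724   7.07383418 152.56807641] z [ 0.053  0.004 -0.999] yaw 1.594247318001958
((565.95361328125, 156.19691467285156), (38.2484245300293, 84.61216735839844), 3.814074993133545) [[736.4, 28.6], [726.8, 89.1], [754.8, 87.9], [766.6, 26.9]]
((301.0338439941406, 169.93701171875), (15.317967414855957, 138.1394500732422), 89.20427703857422) [[504.3, 50.6], [602.1, 53.5], [603.0, 42.5], [503.9, 39.8]]
```

View pics/w7.png

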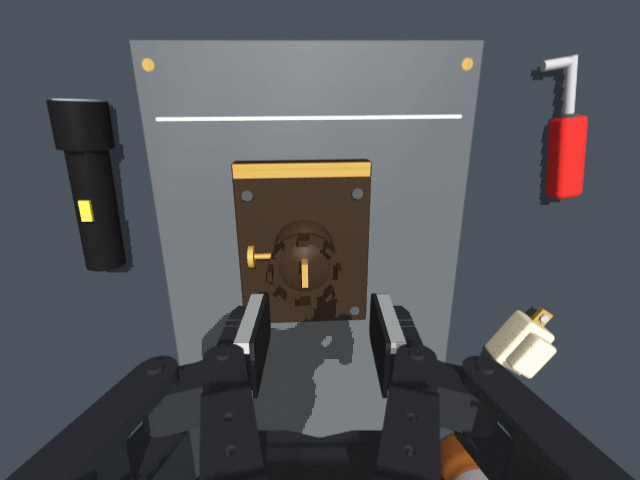

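View: the line runs (157,119) to (462,116), ahead of the brass edge at (233,162) to (370,161). They look nearly parallel and there is clear plate between them. I'll compute the gap.

```bash
cat > gap.py <<'E'
from h import *
c=shot("wrist",None); im=c["img"].astype(int); V=im.max(2); sat=V-im.min(2); print(c["st"]["ee_pos"].round(1))
bm=((im[...,0]-im[...,2])>60); b=[x for x in blobs(bm.astype(np.uint8),(150,60,450,300),300) if cv2.boundingRect(x)[2]>90][0]
x,y,w,h=cv2.boundingRect(b)
# front edge of brass: first brass pixel per column, sub-pixel ignored
cols=np.arange(x+4,x+w-4); E=np.array([[k,np.nonzero(bm[y-2:y+h+2,k])[0][0]+y-2-.5] for k in cols]); E=toplane(c,E,16)[:,:2]
# line: weighted centroid per column of bright pixels above the brass
Q=[]
for k in range(160,458):
    col=V[60:y+30,k]; s=sat[60:y+30,k]; i=np.nonzero((col>np.median(V[60:y-2,k])+40)&(s<45))[0]
    if len(i)and len(i)<9: Q.append([k,i.mean()+60])
Q=toplane(c,Q,0)[:,:2]
f=lambda P:cv2.fitLine(np.float32(P),cv2.DIST_HUBER,0,.01,.01).ravel()
l=f(Q); e=f(E); a=lambda v:np.arctan(v[1]/v[0]); n=np.array([-np.sin(a(l)),np.cos(a(l))])
print("ang line",a(l),"edge",a(e)); g=(l[2:]-E)@n; k=len(g)//8
print("gap to line centre: left",np.median(g[:k]),"mid",np.median(g),"right",np.median(g[-k:]),"cols",len(E),len(Q), "edge x",E[0],E[-1])
E
python3 gap.py
```

```text
[558.9   5.  152.4]
ang line 0.030851468 edge 0.02739652
gap to line centre: left 30.100594666735642 mid 29.869095204538308 right 30.110353878045306 cols 131 298 edge x [507.31297465  50.53625078] [599.03063258  53.92672727]
```

```bash
python3 -m crank '[[[0,-0.7,0],0.07],[[0,-0.8,0],0],[[0,-0.5,-0.3],0],[[0,0,-0.6],0],[[0,0,-0.5],0],[[0,0,-0.3],0],[[0,0,-0.1],0],[[0,0,0],0]]'
```

```text
clock: 16.98
ee_pos: [556.8, -134.5, 41.1]
ee_rot: [0.019, 0.702, 0.712, 0.018]
contact_force: [-0.3, -0.4, -0.7]
opening: 0.501
```

```bash
python3 -m crank '[[[0.02,0.05,-0.22],0.12],[[0,0,-0.1],0.03],[[0,0,-0.03],0],[[0,0,0],0]]'; python3 -c "
from h import *
st=monitor.read_state();M=R.from_quat(np.roll(st['ee_rot'],-1)).as_matrix(); print(st['ee_pos'],'yaw',np.arctan2(M[1,0],M[0,0]))"
```

```text
clock: 17.48
ee_pos: [559.3, -131.0, 20.4]
ee_rot: [0.02, 0.695, 0.719, 0.019]
contact_force: [-0.2, 0.7, 0.4]
opening: 0.498
[ 559.31080047 -131.03572833   20.43319417] yaw 1.604510488582028
```

```bash
python3 -m crank '[[[0,0.15,-0.07],-0.02],[[0,0.2,0],0],[[0,0.15,0],0],[[0,0.05,0],0],[[0,0,0],0]]'
```

```text
clock: 18.1
ee_pos: [559.7, -94.6, 16.6]
ee_rot: [0.02, 0.695, 0.718, 0.019]
contact_force: [-0.5, 0.1, -0.3]
opening: 0.501
```

```bash
python3 -m crank '[[[0,0.12,0],0],[[0,0.12,0],0],[[0,0.12,0],0],[[0,0.05,0],0],[[0,0,0],0]]'
```

```text
clock: 18.73
ee_pos: [559.5, -70.3, 16.6]
ee_rot: [0.021, 0.696, 0.718, 0.019]
contact_force: [-0.4, -2.9, -0.9]
opening: 0.5
```

```bash
python3 -m crank '[[[0,0.06,0],0],[[0,0.03,0],0],[[0,0,0],0]]';  python3 -m crank '[[[0,-0.3,0],0],[[0,-0.3,0.2],0],[[0,0,0.7],0],[[0,0.1,0.8],0],[[0,0.7,0.5],0],[[0,0.8,0],0],[[0,0.7,0],0],[[0,0,0],0],[[0,0,0],0]]'; python3 gap.py
```

```text
clock: 19.1
ee_pos: [559.4, -65.4, 16.6]
ee_rot: [0.021, 0.696, 0.717, 0.018]
contact_force: [0.2, -2.9, 0.1]
opening: 0.503
clock: 20.23
ee_pos: [559.1, 30.8, 153.4]
ee_rot: [0.02, 0.698, 0.715, 0.02]
contact_force: [0.3, -0.0, -0.5]
opening: 0.496
[559.1  30.8 153.4]
ang line 0.030936603 edge 0.032132816
gap to line centre: left 7.238307128228844 mid 7.272426983439659 right 7.069187300412521 cols 131 296 edge x [507.03797585  73.59050588] [599.29919663  76.45276447]
```

```bash
python3 -m crank '[[[0,-0.7,0],0.05],[[0,-0.8,0],0],[[0,-0.5,-0.3],0],[[0,0,-0.6],0],[[0,0,-0.5],0],[[0,0,-0.35],0],[[0,0,-0.1],0],[[0,0,0],0]]';python3 -c "
from h import *
st=monitor.read_state();M=R.from_quat(np.roll(st['ee_rot'],-1)).as_matrix(); print(st['ee_pos'],'yaw',np.arctan2(M[1,0],M[0,0]))"
```

```text
clock: 21.28
ee_pos: [557.4, -105.0, 39.2]
ee_rot: [0.021, 0.701, 0.713, 0.019]
contact_force: [0.0, -0.1, 0.6]
opening: 0.5
[ 557.36723877 -104.96741099   39.21157379] yaw 1.5872404582736523
```

```bash
python3 -m crank '[[[0.03,0,-0.22],0.12],[[0,0,-0.1],0.02],[[0,0,-0.05],0],[[0,0,-0.02],0],[[0,0,0],0]]'; python3 -m crank '[[[0,0.2,0],0],[[0,0.15,0],0],[[0,0.08,0],0],[[0,0.02,0],0],[[0,0,0],0]]';python3 -c "
from h import *
st=monitor.read_state();M=R.from_quat(np.roll(st['ee_rot'],-1)).as_matrix(); print(st['ee_pos'],'yaw',np.arctan2(M[1,0],M[0,0]))"
```

```text
clock: 21.9
ee_pos: [560.4, -105.4, 16.1]
ee_rot: [0.022, 0.695, 0.719, 0.02]
contact_force: [0.4, -0.7, -0.0]
opening: 0.502
clock: 22.52
ee_pos: [560.7, -75.5, 16.7]
ee_rot: [0.022, 0.694, 0.719, 0.02]
contact_force: [-0.4, 0.1, -0.3]
opening: 0.501
[560.7410707  -75.51983622  16.67580658] yaw 1.6063303041816017
```

```bash
python3 -m crank '[[[0,0.1,0],-0.03],[[0,0.06,0],0],[[0,0.03,0],0],[[0,0,0],0]]'
```

```text
clock: 23.02
ee_pos: [560.7, -64.5, 16.7]
ee_rot: [0.023, 0.696, 0.717, 0.02]
contact_force: [-0.1, -0.2, 0.4]
opening: 0.5
```

```bash
python3 -m crank '[[[0,0.05,0],0],[[0,0.03,0],0],[[0,0,0],0],[[0,0,0],0]]'
```

```text
clock: 23.52
ee_pos: [560.6, -60.7, 16.7]
ee_rot: [0.023, 0.696, 0.717, 0.02]
contact_force: [0.1, -3.1, -0.3]
opening: 0.498
```

```bash
python3 -m crank '[[[0,0.045,0],0],[[0,0,0],0],[[0,0,0],0]]'
```

```text
clock: 23.9
ee_pos: [560.6, -58.0, 16.7]
ee_rot: [0.023, 0.696, 0.717, 0.019]
contact_force: [0.3, -3.1, 0.2]
opening: 0.498
```

```bash
python3 -m crank '[[[0,-0.3,0],0],[[0,-0.3,0.2],0],[[0,0,0.7],0],[[0,0.1,0.8],0],[[0,0.7,0.5],0],[[0,0.5,0],0],[[0,0.3,0],0],[[0,0,0],0],[[0,0,0],0]]'; sed -i 's/shot("wrist",None)/shot("wrist","w8.png")/; s/if len(i)and/if not x-6<k<x+w+6 and len(i) and/' gap.py; python3 gap.py; python3 -c "
import cv2;i=cv2.imread('pics/w8.png');cv2.imwrite('pics/w8c.png',cv2.resize(i[60:230,140:470],None,fx=2.4,fy=2.4,interpolation=cv2.INTER_NEAREST))"
```

```text
clock: 25.02
ee_pos: [559.4, -5.8, 152.0]
ee_rot: [0.022, 0.699, 0.715, 0.019]
contact_force: [-0.4, 0.5, -0.4]
opening: 0.498
[559.4  -5.8 152. ]
ang line 0.031251594 edge 0.03414077
gap to line centre: left 0.16844096352208013 mid 0.11493120571861218 right 0.12884904930734575 cols 140 139 edge x [506.94564999  80.79628765] [599.54349693  83.65435447]
```

View pics/w8c.png

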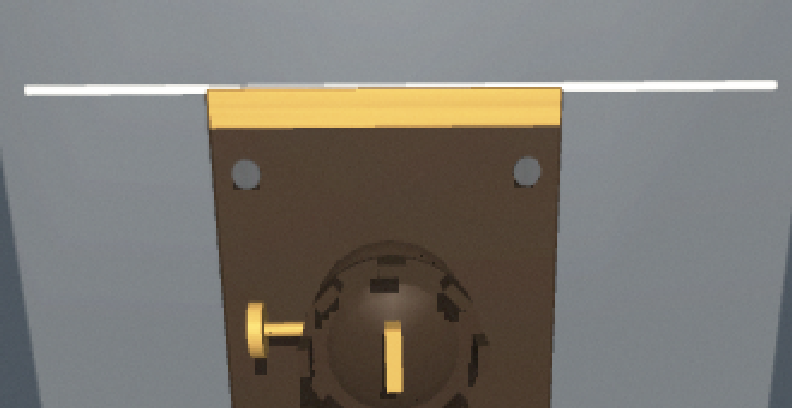

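The brass edge lies on the line along its whole length: gap about 0.1 mm at the left, middle and right. One last look at the whole scene before handing in.

```bash
python3 -c "
from h import *
shot('scene','s9.png')"
```

```text
(no output)
```

View pics/s9.png

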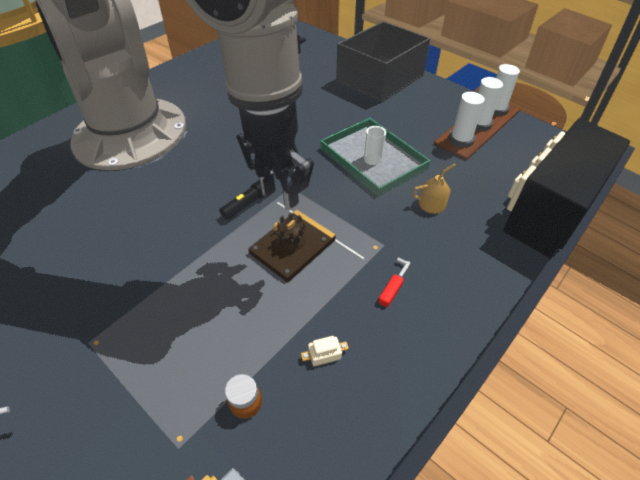

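The chimney stands upright in the tray at (375,145). The burner is on the line, and the torch, can, wrench, fuse carrier and jar are where they started. The arm is clear.

```bash
python3 -c "
from workcell import ctrl; print(ctrl.job_done())"
```

```text
the job is handed in; nothing more can be done
None
```

The burner is on its focal line, and the job was handed in at about 25 s of the 72 s allowed.

- **Chimney:** it was the thing in the way. I gripped it by its upper half and set it upright near the middle of the green tray.
- **Burner:** I pushed it by the rear edge of its sole plate with two half-open fingertips. I checked the gap from above at about 30 mm and 7 mm before the last push.
- **Last wrist view:** the gap from the brass edge to the line's centre was 0.11–0.17 mm at the left, middle and right. The edge was 0.003 rad off parallel to the line. The camera calibration is only good to about 2 mm, but the edge and line were measured in the same picture, so most of that error cancels.
- **Last scene view:** the chimney was upright in the tray, the other things looked to be where they started, and the arm was touching nothing. I judged the other things by eye and did not measure their positions again.

No checks failed. Two things were slightly off. My first colour thresholds failed because the camera's exposure varies, so I fixed them before moving. The tool also built up a tilt of about 0.05 rad, which the moves could not correct. It had no visible effect on the push.

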